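Count the sealer's time dial up from off

TASK

Set the sealing time on the bench sealer. The big bar-handled dial has no numbers, so with a fingertip push it back anticlockwise to its off stop, then push it clockwise and count six clicks, leaving it resting in the sixth. Only push the dial, never take its bar between the fingers; leave the sealing arm up, the small round cooling dial as it is, and the things around the sealer where they stand.

Things in the scene. Friction and masses are not known exactly. Their poses are not given: they have to be found in the camera images.
- sealer: bench impulse sealer, white box 200 (x) x 360 (y) x 70 mm high, fixed. Origin: centre of its underside on the bench; x points from the operator's side to the rear, y to the operator's left, z up. Its flat top (the deck, 70 mm up, x -100 to +50 mm) carries two dials; behind, x +50 to +105 mm, are the lower jaw (88 mm up), the sealing arm and its hinge cheeks (y -148 mm, 118 mm up)
- dial (a joint): sealing-time dial, rad: 0 at the off stop, grows clockwise from above; a click every 0.524 rad (30 degrees), eight in all (4.19). Starts resting in one of clicks 1 to 4. A sprung ball holds each click: about 0.1 N m starts it, the resistance fades to half way (15 degrees), beyond that it jumps by itself into the next click. The stop gives 0.03 rad below 0
- dial_hub (a point): on the time dial's axis at deck level (sealer x -30, y -70 mm), turning with it: x along the bar to the pointer end, z up. Steel skirt 52 mm across, 9 mm high; on it a black upright bar 10 mm thick (y -5 to +5), x -27 to +30 mm, its top 32 mm above the deck. At off the bar's x is 120 degrees anticlockwise (from above) of the sealer's x; at six clicks 60 degrees clockwise of it
- dial_tip (a point): upper end of the time dial's pointer end (white line on the bar), 29 mm from its axis, 32 mm above the deck. No other raised part stands within 75 mm of the dial's axis. A wedge printed flat on the deck round the dial grows clockwise, its thin end at off
- cool_dial (a joint): cooling-time dial, rad, grows clockwise: leave it as it is (turns freely with light friction)
- cool_mark (a point): mark near the rim of the small round cooling dial (28 mm across, 14 mm high, axis at x -30, y +75 mm of the sealer), 13 mm from its axis, on its top
- seal_arm (a joint): sealing arm, rad: 0 sprung open (rests there), grows to 0.157 as it is pressed down; do not press it
- press_grip (a point): top of the black handle at the free end of the sealing arm (arm 36 mm wide, 370 mm long, rising by 10 degrees from the hinge over the lower jaw, about 180 mm above the bench at the handle)
- bundle: loose tied bundle of 12 cigars, 130 x 67 x 51 mm, lying left of the sealer; origin: centre of its underside. Leave it
- cigar_box: loose closed wooden cigar box, 150 x 110 x 46 mm, right of the sealer; origin: centre of its underside. Leave it
- tube: loose aluminium cigar tube standing upright, 23 mm thick, 149 mm high, in front and to the right of the sealer; origin: centre of its underside. Leave it standing
Not all that is in view belongs to the job. Of the things that look like the tube, take the one that is farthest from the robot's base at the start.

How it is judged:
On the way:
1. the time dial is back at its off stop (value of joint dial below 0.12 rad), for 0.2 s.
At the end, for the whole second after the job is handed in: the time dial, after having been at its off stop, rests in the sixth click (3.14 rad, within 0.14 rad) without turning; the sealing arm is up, the cooling dial has not been turned (mark within 4 mm), and the bundle, box and tube are within 20 mm of where they stood, the tube upright (value of joint dial between 3 and 3.28 rad and velocity of joint dial between -0.1 and 0.1 rad/s and value of joint seal_arm below 0.05 rad and distance of cool_mark from where it was at the start of the episode below 0.004 m and distance of each of bundle, cigar_box, tube from where it was at the start of the episode below 0.02 m and angle between tube's own z axis and vertical below 0.2 rad); the robot touches nothing.
It fails at once if the dial's bar taken between the fingers (x of the grasp point in the frame of dial_hub between -0.03 and 0.033 m and y of the grasp point in the frame of dial_hub between -0.007 and 0.007 m and z of the grasp point in the frame of dial_hub below 0.046 m).
It fails at once if sealing arm pressed down (value of joint seal_arm above 0.08 rad).
It fails at once if cooling dial turned (distance of cool_mark from where it was at the start of the episode above 0.004 m).
It fails at once if cigar bundle or cigar box moved or lifted (distance of any of bundle, cigar_box from where it was at the start of the episode above 0.02 m).
It fails at once if cigar tube moved, lifted or tipped (distance of tube from where it was at the start of the episode above 0.02 m or angle between tube's own z axis and vertical above 0.3 rad).
It also fails if it takes over 69 s, if anything falls off the work surface, if the arm or the gripper's body presses on something with over 40 N, if the wrist force passes 120 N, or if a joint passes its speed limit or range.

ROBOT

A 7-joint arm with a two-finger parallel gripper is mounted at the origin on the work surface. World frame = base frame: x ahead of the robot, y to its left, z up, the work surface at z = 0. Lengths are in m, angles in rad, forces in N, time in s.
With the tool pointing down it reaches from about 0.425 to 0.875 m from the base axis. Payload 4.7 kg.
Tool frame: the origin (TCP) lies midway between the tips of the shut fingers; the grasp point (between the pads) lies 19 mm behind it (ctrl.grip_point_offset is the distance from the TCP to the grasp point, in m); z points along the fingers, y is the line along which they close (so a half turn about z gives the same grasp; the last joint's range is limited). The gripper opens to 87 mm and grips with 3 to 60 N. Pads are 19 mm wide; open, the fingers measure 117 mm over their backs; the gripper's body (75 mm by 190 mm) begins 51 mm behind the grasp point.
Start: joints at [-1.091, 0.321, -0.07, 1.45, 0.023, 1.371, -0.057], TCP at [0.292, 0.581, 0.188] pointing down, gripper open.
Joint ranges: [-2.86, 2.86], [-0.3, 2.09], [-1.38, 1.24], [0.06, 2.45], [-1.56, 4.7], [0.09, 2.05], [-2.69, 2.69]. Speed limits (rad/s): [2.57, 2.57, 3.14, 3.14, 3.14, 3.14, 3.14].

INTERFACE

Orientations are given as a rotation vector (axis times angle).
In Python, from bench import ctrl gives the robot as it stands. The module is installed in compiled form; this text tells all that it offers.
- The arm moves only by the shell command python3 -m handwheel 'ROWS' [OPENING] [FORCE]. ROWS is JSON, a list of rows, each an object of numbers: "x", "y", "z": the shift along the tool's x, y, z in m; "wx", "wy", "wz": the turn, a rotation vector about the tool's x, y, z in degrees. A call has 1 to 10 rows; each row is the pose to reach, as a shift and turn from the pose commanded when the call began, along the tool's axes at that moment; what a row does not reach only later rows make up. A row lasts 1/12 s, in which the tool goes at most 41.7 mm and 7.16 degrees, less where a joint would pass 70% of its speed; a pose out of reach is approached as far as the arm can. A call with a gripper value outside its range is refused whole. OPENING is the finger opening in m, from 0 to 0.087, set as the call begins (- or left out, the last holds). The fingers move at their own pace and stop on an object; FORCE is the grip in N (left out, the last holds). Time passes only in rows, so rows that repeat a pose let the fingers close. It gives the time, the measured TCP pose, the force, the opening and the grip force at its end, in the units of the state.
- ctrl.get_state(): the state, without advancing time (a new reading comes with each control period).
- ctrl.get_image(name): name is "side" or "top"; returns a dict with "image" (400x640x3 uint8, red, green, blue), "K" (3x3 intrinsics, pixels), "world_to_cam" (4x4, takes a point from world to camera coordinates). Camera axes: x right, y down, z forward; pixel columns grow to the right and rows downward; lengths in m; the calibration is good to about 2 mm. A picture is of the moment at which its call begins. There is no depth.
- ctrl.close_job(): hands the job in; it is judged then, once.
The state is a dict: "time": time; "joint_positions": joint angles; "qd": joint speeds; "joint_torque": joint torques, N m; "position": TCP position; "tool_rot": TCP orientation; "ft_force": force on the tool from outside, world axes, zero at the start; "torque": the same for the moment, N m; "grip_width": opening from 0.0 (shut) to 1.0 (fully open); "grip_force": force on a finger pad.
Only numpy, scipy, OpenCV 4.12 (cv2) and the standard library are available. Lean on these libraries where they do the work, as an engineer would, in place of code of your own. Each camera call takes 0.05 s, during which the arm holds its last target. There are 200 camera calls.

## Working session

There is one attempt and no reset: what is moved stays moved. The work goes in short steps, Python scripts to look and compute and a shell command to move; the robot and the scene stay as the last step left them, time stands still between calls to the robot, and variables do not carry over. Pictures are saved under pics/ and viewed, at most 10 in all, crops included, and the job is handed in when it is done.

```bash
mkdir -p pics; python3 - <<'E'
from bench import ctrl
import cv2,numpy as np
s=ctrl.get_state();print({k:np.round(v,3).tolist() for k,v in s.items()})
for n in("top","side"):
    d=ctrl.get_image(n);cv2.imwrite(f"pics/{n}0.png",d["image"][:,:,::-1]);print(n,np.round(d["K"],1).tolist(),np.round(d["world_to_cam"],3).tolist())
E
```

```text
{'time': 0.0, 'joint_positions': [-1.091, 0.322, -0.07, 1.452, 0.023, 1.371, -0.057], 'qd': [-0.001, 0.0, 0.0, 0.001, -0.0, 0.002, -0.0], 'joint_torque': [0.0, -49.129, -0.404, -31.253, -0.064, 0.044, 0.0], 'position': [0.292, 0.58, 0.187], 'tool_rot': [-0.725, -3.056, 0.003], 'ft_force': [0.376, -0.378, 0.964], 'torque': [-0.001, -0.041, 0.049], 'grip_force': 0.0, 'grip_width': 1.0}
top [[466.5, 0.0, 323.7], [0.0, 466.5, 204.1], [0.0, 0.0, 1.0]] [[-0.007, -1.0, 0.003, 0.075], [-0.987, 0.007, -0.162, 0.576], [0.162, -0.004, -0.987, 1.307], [0.0, 0.0, 0.0, 1.0]]
side [[484.7, 0.0, 314.8], [0.0, 484.7, 205.4], [0.0, 0.0, 1.0]] [[0.743, -0.669, 0.006, -0.36], [-0.439, -0.494, -0.75, 0.371], [0.505, 0.555, -0.661, 0.862], [0.0, 0.0, 0.0, 1.0]]
```

View pics/top0.png

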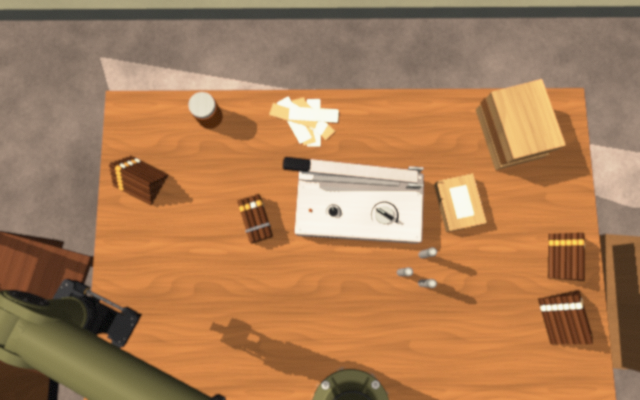

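View pics/side0.png

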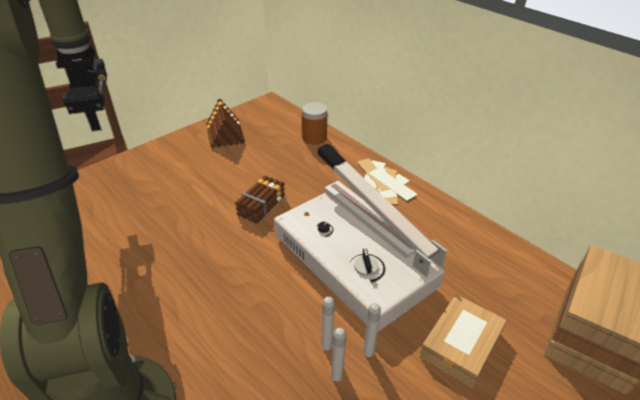

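The top view shows the sealer at about (360,205), the time dial at (386,213), the cooling dial at (333,211), and three upright tubes near (415,270) in front of it. The side view shows the dial at (367,263). Next I'll zoom in on both dials.

```bash
cat > h.py <<'E'
from bench import ctrl
import cv2,numpy as np
def cam(n):
    d=ctrl.get_image(n);return d["image"],d["K"],d["world_to_cam"]
def ray(K,T,u,v,z):
    R,t=T[:3,:3],T[:3,3];c=-R.T@t;d=R.T@np.linalg.solve(K,[u,v,1.]);return c+d*(z-c[2])/d[2]
def proj(K,T,p):
    q=K@(T[:3,:3]@np.asarray(p)+T[:3,3]);return q[:2]/q[2]
def crop(im,x,y,w,h,s):return cv2.resize(im[y:y+h,x:x+w],None,fx=s,fy=s,interpolation=cv2.INTER_CUBIC)
E
python3 - <<'E'
from h import *
a,K,T=cam("top");b,K2,T2=cam("side")
im=np.hstack([crop(a,290,150,140,100,2.8)[:280],crop(b,270,180,180,140,2)[:280]])
im=np.vstack([crop(a,290,160,140,85,5.6)])
cv2.imwrite("pics/c1.png",im[:,:,::-1]);cv2.imwrite("pics/c2.png",crop(b,300,205,120,90,6)[:,:,::-1])
for n,u,v,z in(("dial",385.5,213,.07),("cool",333.5,211,.084)):print(n,ray(K,T,u,v,z).round(4))
print("side dial",ray(K2,T2,368,266,.07).round(4))
E
```

```text
dial [ 0.5459 -0.1045  0.07  ]
cool [0.5505 0.0437 0.084 ]
side dial [ 0.545  -0.1022  0.07  ]
```

View pics/c1.png

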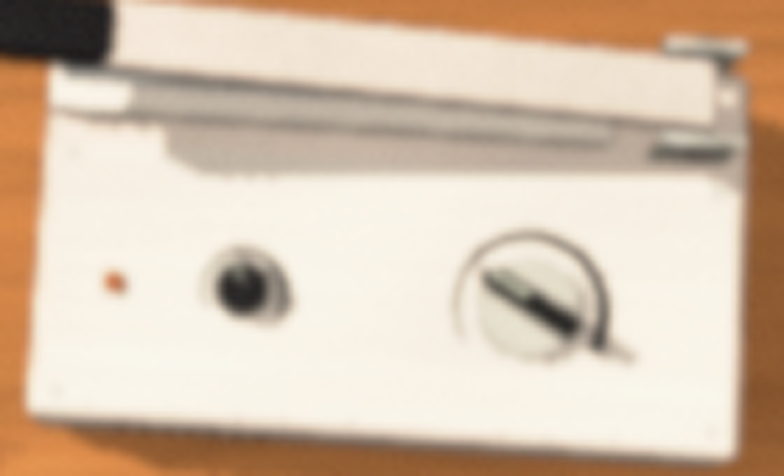

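View pics/c2.png

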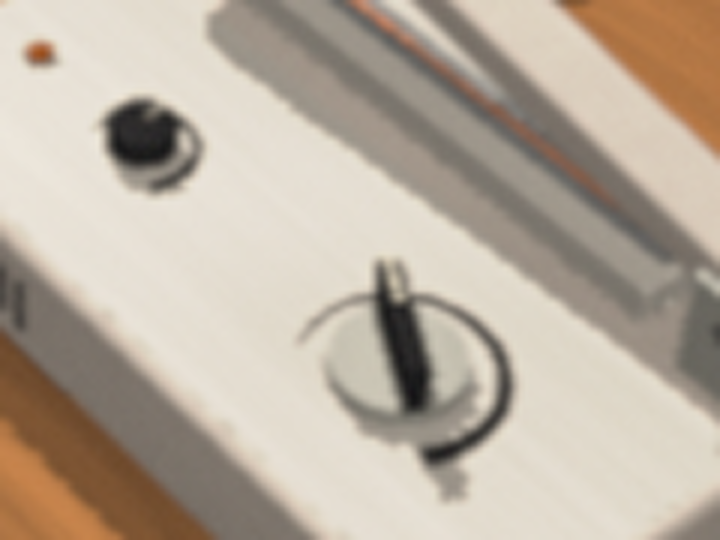

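The white pointer end is up and to the left at about px (377,209), roughly 60° anticlockwise of the sealer's x, which means click 2. Now I'll refine the pose from the deck's front corners (295,234) and (422,242), the skirt centre and a white mask.

```bash
python3 - <<'E'
from h import *
a,K,T=cam("top");b,K2,T2=cam("side")
hsv=cv2.cvtColor(a,cv2.COLOR_RGB2HSV);m=((hsv[...,1]<60)&(hsv[...,2]>170)).astype(np.uint8)
m[:150]=0;m[250:]=0;m[:,:285]=0;m[:,428:]=0
# front edge: lowest white pixel per column
P=[]
for u in range(302,416):
    v=np.where(m[:,u])[0].max()+.5; P.append(ray(K,T,u,v,.07)[:2])
P=np.array(P);k=np.polyfit(P[:,1],P[:,0],1);print("yaw deg front edge",-np.degrees(np.arctan(k[0])),P[0],P[-1],np.std(P[:,0]-np.polyval(k,P[:,1])))
for v in(190,205,215,225):
    c=np.where(m[v])[0];L=ray(K,T,c.min()-.5,v,.07);R=ray(K,T,c.max()+.5,v,.07);print(v,L.round(4),R.round(4),np.linalg.norm(L-R))
yaw=-np.arctan(k[0]);ex=np.array([np.cos(yaw),np.sin(yaw)]);ey=np.array([-ex[1],ex[0]])
print("skirt",ray(K,T,384.6,214.3,.079).round(4),"side skirt",ray(K2,T2,300+400/6-.4,205+358/6-.4,.079).round(4))
f=ray(K,T,360,0,.07)
mid=(L+R)[:2]/2; 
x0=np.polyval(k,mid[1]);front=np.array([x0,mid[1]])
print("hub from edges",front+ex*.07-ey*.07,"angle")
# bar: dark/bright pointer ends at z=.102
for n,KK,TT,A,B in(("top",K,T,(290+492/5.6,160+272/5.6),(290+578/5.6,160+322/5.6)),("side",K2,T2,(300+390/6,205+263/6),None)):
    print(n,ray(KK,TT,*A,.102).round(4),None if B is None else ray(KK,TT,*B,.102).round(4))
print("cool",ray(K,T,290+240/5.6-.4,160+288/5.6-.4,.084).round(4),ray(K2,T2,300+142/6-.4,205+132/6-.4,.084).round(4))
for u,v,n in((428,250,'t'),(404,271,'t'),(428,283,'t')):print("tube top",ray(K,T,u,v,.149).round(3))
E
```

```text
yaw deg front edge -4.155429923425737 [0.48620587 0.13285156] [ 0.46429277 -0.18522444] 0.0008023398955811698
190 [0.6141 0.1458 0.07  ] [ 0.6118 -0.2124  0.07  ] 0.3582493318888478
205 [0.5706 0.1486 0.07  ] [ 0.5682 -0.2078  0.07  ] 0.3563597151395398
215 [0.5418 0.1513 0.07  ] [ 0.5395 -0.2066  0.07  ] 0.3579525568982283
225 [0.5133 0.1513 0.07  ] [ 0.5109 -0.2054  0.07  ] 0.3567052702881762
skirt [ 0.5409 -0.1006  0.079 ] side skirt [ 0.5395 -0.1015  0.079 ]
hub from edges [ 0.54034889 -0.10198311] angle
top [ 0.5539 -0.0792  0.102 ] [ 0.5286 -0.1211  0.102 ]
side [ 0.5529 -0.0826  0.102 ] None
cool [0.5505 0.0466 0.084 ] [0.5459 0.0396 0.084 ]
tube top [ 0.435 -0.203  0.149]
tube top [ 0.381 -0.138  0.149]
tube top [ 0.349 -0.199  0.149]
```

Two independent measurements agree on the hub at (0.540, -0.101), with a yaw of about -4.1°. The bar is at about 63° in the sealer frame, so click 2. My plan is to shut the fingers and keep tool y along sealer y. I'll push the pointer end anticlockwise from the rear, then push the tail clockwise from the rear right.

```bash
R='a'; python3 -m handwheel '[{"z":-0.04},{"z":-0.08},{"z":-0.12},{"x":-0.22,"y":-0.2,"z":-0.12},{"x":-0.22,"y":-0.2,"z":-0.12},{"x":-0.22,"y":-0.2,"z":-0.12},{"x":-0.22,"y":-0.2,"z":-0.12},{"x":-0.22,"y":-0.2,"z":-0.12},{"x":-0.22,"y":-0.2,"z":-0.12},{"x":-0.22,"y":-0.2,"z":-0.12}]' 0 10
python3 -m handwheel '[{"x":-0.338,"y":-0.281},{"x":-0.338,"y":-0.281},{"x":-0.338,"y":-0.281},{"x":-0.338,"y":-0.281},{"x":-0.338,"y":-0.281},{"x":-0.338,"y":-0.281},{"x":-0.338,"y":-0.281},{"x":-0.338,"y":-0.281},{"x":-0.338,"y":-0.281},{"x":-0.338,"y":-0.281}]'
cat >> h.py <<'E'
from scipy.spatial.transform import Rotation as Ro
HUB=np.array([.540,-.1013]);YAW=np.radians(-4.1)
S=Ro.from_euler("z",YAW).as_matrix()
def here():
    s=ctrl.get_state();R=Ro.from_rotvec(s["tool_rot"]).as_matrix();p=np.array(s["position"]);return p,R,s
def where():
    p,R,s=here();q=S.T@(p-[*HUB,.07]);yt=S.T@R[:,1];print("t",round(s["time"],2),"hub-frame mm",(q*1e3).round(1),"tool y deg",np.degrees(np.arctan2(yt[1],yt[0])).round(1),"tilt",np.degrees(np.arccos(-R[2,2])).round(2),"F",np.round(s["ft_force"],1),"w",round(s["grip_width"],3))
E
python3 -c "
from h import *
where();print(here()[2]['joint_positions'])"
```

```text
t 0.3 hub-frame mm [-296.2  662.4  118.1] tool y deg 67.4 tilt 0.03 F [ 0. -0.  0.] w 0.998
[-1.09087448  0.32128601 -0.07008681  1.4508846   0.0225706   1.37078361
 -0.05689163]invalid input at $[0]: expected keys x, y, z, wx, wy, wz
invalid input at $[0]: expected keys x, y, z, wx, wy, wz
```

Every key is required in each row.

```bash
python3 -m handwheel '[{"x":0,"y":0,"z":-0.04,"wx":0,"wy":0,"wz":0},{"x":0,"y":0,"z":-0.08,"wx":0,"wy":0,"wz":0},{"x":0,"y":0,"z":-0.12,"wx":0,"wy":0,"wz":0},{"x":-0.22,"y":-0.2,"z":-0.12,"wx":0,"wy":0,"wz":0},{"x":-0.22,"y":-0.2,"z":-0.12,"wx":0,"wy":0,"wz":0},{"x":-0.22,"y":-0.2,"z":-0.12,"wx":0,"wy":0,"wz":0},{"x":-0.22,"y":-0.2,"z":-0.12,"wx":0,"wy":0,"wz":0},{"x":-0.22,"y":-0.2,"z":-0.12,"wx":0,"wy":0,"wz":0},{"x":-0.22,"y":-0.2,"z":-0.12,"wx":0,"wy":0,"wz":0},{"x":-0.22,"y":-0.2,"z":-0.12,"wx":0,"wy":0,"wz":0}]' 0 10
python3 -c "
from h import *
where();p,R,s=here();print(s['joint_positions'].round(2));print((R.T@(np.array([*HUB,.07])+S@[.035,.003,.2]-p)).round(4))"
```

```text
time: 1.13
position: [0.397, 0.3065, 0.3087]
tool_rot: [0.725, 3.057, 0.001]
ft_force: [0.6, 0.2, 0.8]
grip_width: 0.323
grip_force: 0.0
t 1.13 hub-frame mm [-171.8  396.5  238.7] tool y deg 67.4 tilt 0.05 F [0.6 0.2 0.8] w 0.323
[-0.82 -0.03  0.11  1.61  0.    1.56  0.39]
[-0.342  -0.284   0.0385]
```

```bash
python3 -m handwheel '[{"x":-0.34,"y":-0.282,"z":0.02,"wx":0,"wy":0,"wz":-22.6},{"x":-0.34,"y":-0.282,"z":0.02,"wx":0,"wy":0,"wz":-22.6},{"x":-0.34,"y":-0.282,"z":0.02,"wx":0,"wy":0,"wz":-22.6},{"x":-0.34,"y":-0.282,"z":0.02,"wx":0,"wy":0,"wz":-22.6},{"x":-0.34,"y":-0.282,"z":0.02,"wx":0,"wy":0,"wz":-22.6},{"x":-0.34,"y":-0.282,"z":0.02,"wx":0,"wy":0,"wz":-22.6},{"x":-0.34,"y":-0.282,"z":0.02,"wx":0,"wy":0,"wz":-22.6},{"x":-0.34,"y":-0.282,"z":0.02,"wx":0,"wy":0,"wz":-22.6},{"x":-0.34,"y":-0.282,"z":0.02,"wx":0,"wy":0,"wz":-22.6},{"x":-0.34,"y":-0.282,"z":0.02,"wx":0,"wy":0,"wz":-22.6}]'
python3 -m handwheel '[{"x":0,"y":0,"z":0,"wx":0,"wy":0,"wz":0},{"x":0,"y":0,"z":0,"wx":0,"wy":0,"wz":0}]' >/dev/null
python3 -c "
from h import *
where();p,R,s=here();print(s['joint_positions'].round(2));print((R.T@(np.array([*HUB,.07])+S@[.035,.003,.2]-p)).round(4))"
```

```text
time: 1.97
position: [0.559, -0.0631, 0.2905]
tool_rot: [0.111, 3.139, 0.001]
ft_force: [0.2, 0.3, -0.2]
grip_width: 0.007
grip_force: 0.0
t 2.13 hub-frame mm [ 15.8  38.1 219.9] tool y deg 89.7 tilt 0.07 F [ 0.3  0.7 -0.6] w 0.009
[-0.43  0.1   0.55  1.53 -0.05  1.53  1.61]
[-0.0194 -0.0349  0.0199]
```

```bash
python3 -m handwheel '[{"x":-0.019,"y":-0.035,"z":0,"wx":0,"wy":0,"wz":0},{"x":-0.019,"y":-0.035,"z":0.04,"wx":0,"wy":0,"wz":0},{"x":-0.019,"y":-0.035,"z":0.08,"wx":0,"wy":0,"wz":0},{"x":-0.019,"y":-0.035,"z":0.12,"wx":0,"wy":0,"wz":0},{"x":-0.019,"y":-0.035,"z":0.16,"wx":0,"wy":0,"wz":0},{"x":-0.019,"y":-0.035,"z":0.17,"wx":0,"wy":0,"wz":0},{"x":-0.019,"y":-0.035,"z":0.17,"wx":0,"wy":0,"wz":0}]'
python3 - <<'E'
from h import *
where();b,K2,T2=cam("side");cv2.imwrite("pics/s2.png",crop(b,280,130,180,180,3.3)[:,:,::-1])
E
```

```text
time: 2.72
position: [0.5724, -0.0952, 0.1172]
tool_rot: [-0.108, -3.133, -0.001]
ft_force: [-0.1, 0.4, -0.4]
grip_width: -0.002
grip_force: 0.0
t 2.72 hub-frame mm [31.9  8.4 47.2] tool y deg 90.1 tilt 0.39 F [-0.1  0.4 -0.4] w -0.002
```

View pics/s2.png

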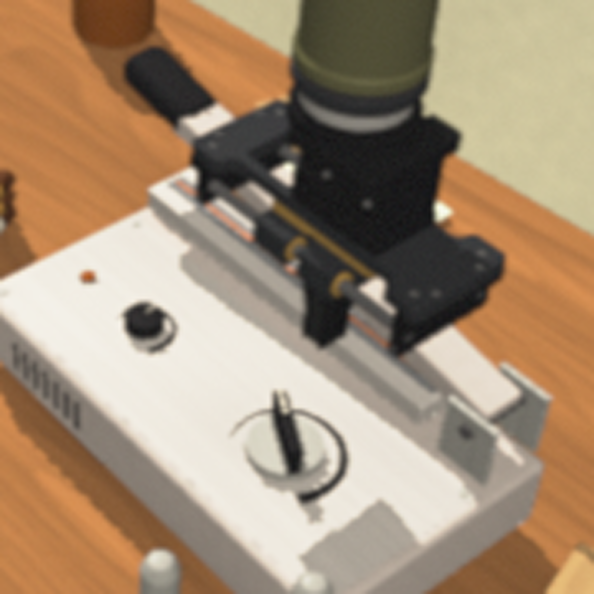

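The side view shows the shut fingers at crop (322,345), behind the dial's bar (pointer at crop (282,395)). The gripper body is close in front of the sealing arm. I'll check the tip against its projection and the arm's clearance.

```bash
python3 -m handwheel '[{"x":0,"y":0,"z":0,"wx":0,"wy":0,"wz":0},{"x":0,"y":0,"z":0,"wx":0,"wy":0,"wz":0},{"x":0,"y":0,"z":0,"wx":0,"wy":0,"wz":0}]' >/dev/null
python3 - <<'E'
from h import *
where();b,K,T=cam("side");p,_,_=here();print("tcp",((proj(K,T,p)-[280,130])*3.3).round(0))
a,K,T=cam("top")
# arm front edge seen at start: crop c1 (110,65) and (712,122)
for (u,v),z in(((110,65),.165),((712,122),.12)):
    w=ray(K,T,290+u/5.6,160+v/5.6,z);print("arm front edge hub frame",(S.T@(w-[*HUB,.07])*1e3).round(0))
E
```

```text
t 3.02 hub-frame mm [36.5  6.4 52.9] tool y deg 90.0 tilt 0.26 F [ 0.2 -0.5  0.2] w 0.006
tcp [325. 365.]
arm front edge hub frame [ 90. 217.  95.]
arm front edge hub frame [ 91. -80.  50.]
```

```bash
for i in 1 2 3; do python3 -m handwheel '[{"x":0,"y":0,"z":0,"wx":0,"wy":0,"wz":0},{"x":0,"y":0,"z":0,"wx":0,"wy":0,"wz":0}]' >/dev/null; python3 -c "
from h import *
where()"; done
python3 - <<'E'
from h import *
b,K,T=cam("side");p,_,_=here();q=(proj(K,T,p)-[340,190])*8
im=crop(b,340,190,70,60,8);cv2.circle(im,tuple(int(v) for v in q),4,(255,0,0),-1);cv2.imwrite("pics/s3.png",im[:,:,::-1])
E
```

```text
t 3.28 hub-frame mm [34.9  6.4 50.7] tool y deg 90.0 tilt 0.05 F [-0.1  0.3  0.7] w 0.008
t 3.45 hub-frame mm [34.6  6.4 50.2] tool y deg 90.0 tilt 0.01 F [ 0.   0.  -0.4] w 0.004
t 3.62 hub-frame mm [34.6  6.3 50.1] tool y deg 90.0 tilt 0.01 F [0.5 0.5 0.7] w 0.005
```

View pics/s3.png

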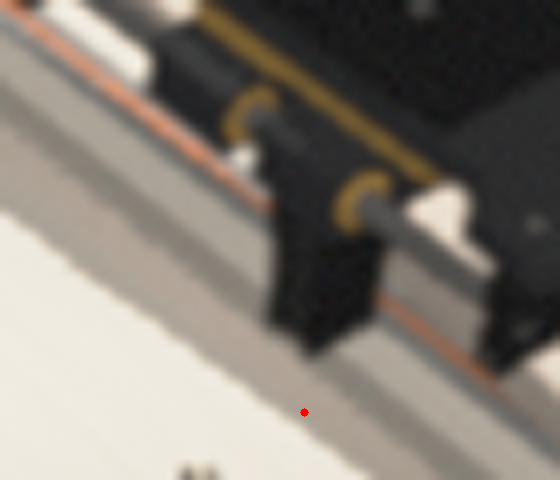

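The fingertip appears at crop (310,350), well above the projected TCP at (304,412). That is too large for calibration error, so I'll check it in both views, overlaying the expected gripper-body box, before touching anything.

```bash
python3 - <<'E'
from h import *
p,R,s=here();ims=[]
for n,(x,y,w,h) in(("top",(300,130,160,125)),("side",(300,130,160,150))):
    b,K,T=cam(n);im=crop(b,x,y,w,h,4 if n=="side" else 4)[:, :400 if 0 else None]
    box=[np.array([sx*.0375,sy*.095,-.07]) for sx,sy in((1,1),(1,-1),(-1,-1),(-1,1))]
    fin=[np.array([sx*.0095,sy*.015,0]) for sx,sy in((1,1),(1,-1),(-1,-1),(-1,1))]
    for P,c in((box,(255,0,0)),(fin,(0,0,255))):
        q=np.array([(proj(K,T,p+R@v)-[x,y])*4 for v in P]).astype(int);cv2.polylines(im,[q],True,c,1)
    cv2.imwrite(f"pics/o_{n}.png",im[:,:,::-1]);ims.append(cv2.resize(im,None,fx=.62,fy=.62))
H=min(i.shape[0] for i in ims);cv2.imwrite("pics/o.png",np.hstack([i[:H] for i in ims])[:,:,::-1])
E
```

```text
(no output)
```

View pics/o.png

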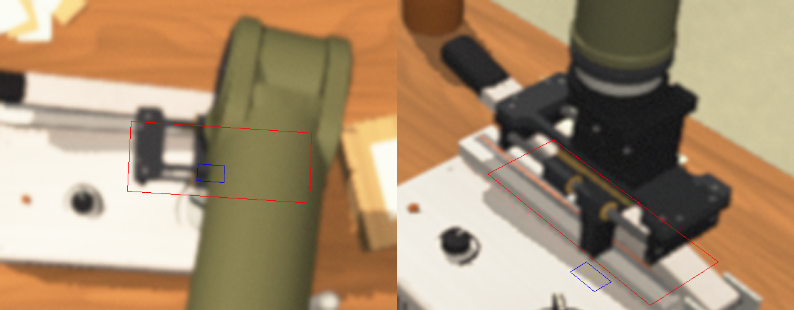

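Triangulating the offset from both views gives about dx +4 mm and dz +36 mm: the tips appear higher than reported. I'll settle the height by a gentle touch on the deck, clear of the skirt.

```bash
python3 -m handwheel '[{"x":-0.004,"y":0,"z":0,"wx":0,"wy":0,"wz":0},{"x":-0.004,"y":0,"z":0.01,"wx":0,"wy":0,"wz":0},{"x":-0.004,"y":0,"z":0.02,"wx":0,"wy":0,"wz":0},{"x":-0.004,"y":0,"z":0.026,"wx":0,"wy":0,"wz":0},{"x":-0.004,"y":0,"z":0.03,"wx":0,"wy":0,"wz":0},{"x":-0.004,"y":0,"z":0.034,"wx":0,"wy":0,"wz":0},{"x":-0.004,"y":0,"z":0.034,"wx":0,"wy":0,"wz":0},{"x":-0.004,"y":0,"z":0.034,"wx":0,"wy":0,"wz":0}]'>/dev/null; python3 - <<'E'
from h import *
where()
b,K,T=cam("side");im=crop(b,320,180,130,110,6)
p,R,s=here()
for k,c in((0,(255,0,0)),(.02,(0,255,0)),(.036,(0,0,255))):
    q=((proj(K,T,p+[0,0,k])-[320,180])*6).astype(int);cv2.circle(im,tuple(int(v) for v in q),4,c,-1)
cv2.imwrite("pics/s4.png",im[:,:,::-1])
E
```

```text
t 4.43 hub-frame mm [38.6  6.3 16. ] tool y deg 90.0 tilt 0.01 F [0.4 0.5 0.8] w 0.009
```

View pics/s4.png

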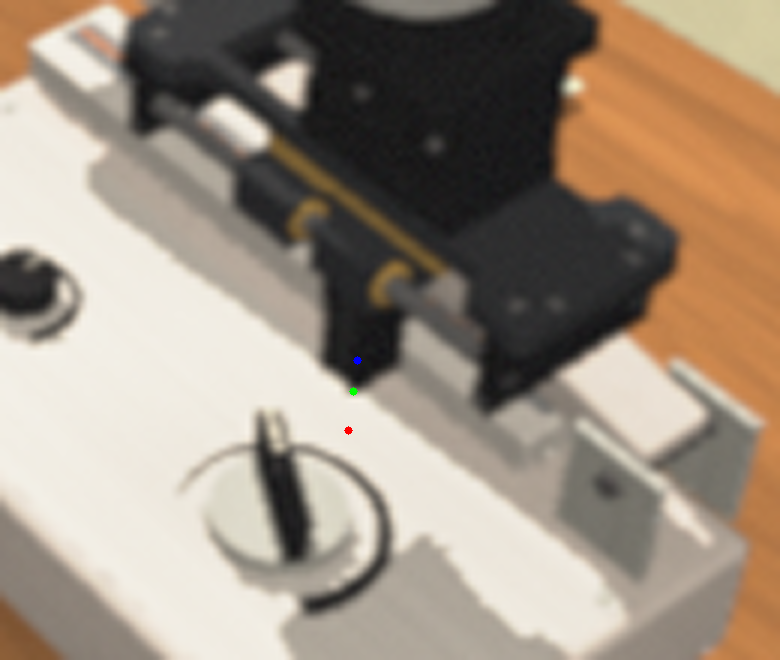

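The tip's bottom is at about crop (360,372), again 25–35 mm above the reported TCP (red dot). I'll continue with the touch test, in small steps.

```bash
python3 -m handwheel '[{"x":0,"y":0,"z":0.005,"wx":0,"wy":0,"wz":0},{"x":0,"y":0,"z":0.009,"wx":0,"wy":0,"wz":0},{"x":0,"y":0,"z":0.012,"wx":0,"wy":0,"wz":0},{"x":0,"y":0,"z":0.013,"wx":0,"wy":0,"wz":0},{"x":0,"y":0,"z":0.014,"wx":0,"wy":0,"wz":0},{"x":0,"y":0,"z":0.014,"wx":0,"wy":0,"wz":0}]'>/dev/null; python3 -c "
from h import *
where()"
python3 -m handwheel '[{"x":0,"y":0,"z":0.001,"wx":0,"wy":0,"wz":0},{"x":0,"y":0,"z":0.002,"wx":0,"wy":0,"wz":0},{"x":0,"y":0,"z":0.003,"wx":0,"wy":0,"wz":0},{"x":0,"y":0,"z":0.003,"wx":0,"wy":0,"wz":0}]'>/dev/null; python3 -c "
from h import *
where()"
```

```text
t 4.98 hub-frame mm [38.5  6.4  2. ] tool y deg 90.0 tilt 0.02 F [0.1 0.4 0.1] w 0.004
t 5.32 hub-frame mm [38.5  6.4 -1. ] tool y deg 90.0 tilt 0.01 F [ 0.2 -0.6 -0.3] w 0.005
```

```bash
python3 -m handwheel '[{"x":0,"y":0,"z":0.002,"wx":0,"wy":0,"wz":0},{"x":0,"y":0,"z":0.004,"wx":0,"wy":0,"wz":0},{"x":0,"y":0,"z":0.005,"wx":0,"wy":0,"wz":0},{"x":0,"y":0,"z":0.005,"wx":0,"wy":0,"wz":0}]'>/dev/null; python3 -c "
from h import *
where()"

```

```text
t 5.65 hub-frame mm [38.4  6.4 -6.2] tool y deg 90.0 tilt 0.03 F [ 0.5 -0.2  0.5] w 0.005
```

```bash
python3 -m handwheel '[{"x":0,"y":0,"z":0.002,"wx":0,"wy":0,"wz":0},{"x":0,"y":0,"z":0.004,"wx":0,"wy":0,"wz":0},{"x":0,"y":0,"z":0.006,"wx":0,"wy":0,"wz":0},{"x":0,"y":0,"z":0.006,"wx":0,"wy":0,"wz":0}]'>/dev/null; python3 -c "
from h import *
where()
b,K,T=cam('side');x,y=340,200;im=crop(b,x,y,90,80,7)
p,R,s=here()
for k,c in((0,(255,0,0)),(.02,(0,255,0)),(.036,(0,0,255))):
    q=((proj(K,T,p+[0,0,k])-[x,y])*7).astype(int);cv2.circle(im,tuple(int(v) for v in q),3,c,-1)
cv2.imwrite('pics/s5.png',im[:,:,::-1])"

```

```text
t 5.98 hub-frame mm [ 38.3   6.4 -12.4] tool y deg 90.0 tilt 0.04 F [-0.9 -0.2 -0.1] w 0.005
```

View pics/s5.png

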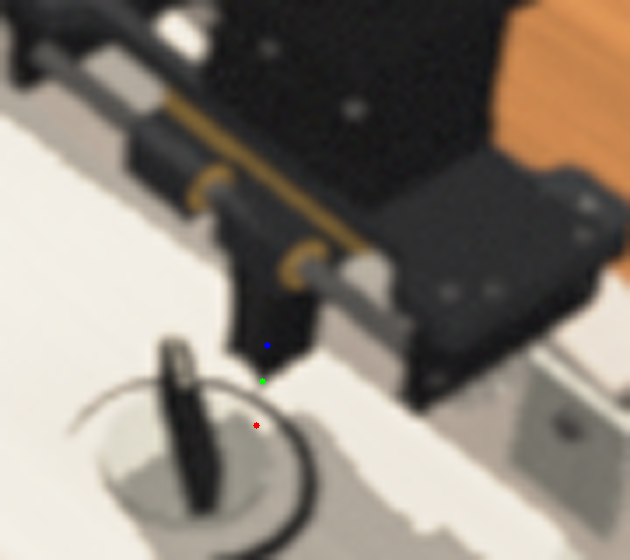

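The fingers' bottom face is centred near crop (272,350), matching the blue dot. So the true tip is about 34 mm above the reported z, with x and y nearly right, and there has been no contact. The shut finger measures about 20 × 18 mm. I'll use reported z ≈ -18 (true ≈ +16 over the deck) and push anticlockwise.

```bash
python3 -m handwheel '[{"x":0,"y":0,"z":0.003,"wx":0,"wy":0,"wz":0},{"x":0,"y":0,"z":0.006,"wx":0,"wy":0,"wz":0},{"x":0.004,"y":0,"z":0.006,"wx":0,"wy":0,"wz":0},{"x":0.008,"y":0.001,"z":0.006,"wx":0,"wy":0,"wz":0},{"x":0.010,"y":0.002,"z":0.006,"wx":0,"wy":0,"wz":0},{"x":0.012,"y":0.003,"z":0.006,"wx":0,"wy":0,"wz":0},{"x":0.014,"y":0.005,"z":0.006,"wx":0,"wy":0,"wz":0},{"x":0.016,"y":0.007,"z":0.006,"wx":0,"wy":0,"wz":0}]'>/dev/null; python3 -c "
from h import *
where()"
python3 -m handwheel '[{"x":0.001,"y":0.001,"z":0,"wx":0,"wy":0,"wz":0},{"x":0.002,"y":0.002,"z":0,"wx":0,"wy":0,"wz":0},{"x":0.003,"y":0.003,"z":0,"wx":0,"wy":0,"wz":0},{"x":0.004,"y":0.004,"z":0,"wx":0,"wy":0,"wz":0}]'>/dev/null; python3 -c "
from h import *
where()"
```

```text
t 6.7 hub-frame mm [ 24.9  10.5 -17.2] tool y deg 90.0 tilt 0.4 F [ 8.1 -8.3 -6.3] w 0.006
t 7.03 hub-frame mm [ 21.9  13.2 -17. ] tool y deg 89.9 tilt 0.53 F [ 1.6 -2.9 -0.5] w 0.006
```

Contact felt (about 11 N), then released: one click back. Continuing to the stop.

```bash
python3 -m handwheel '[{"x":0.002,"y":0.002,"z":0,"wx":0,"wy":0,"wz":0},{"x":0.004,"y":0.004,"z":0,"wx":0,"wy":0,"wz":0},{"x":0.006,"y":0.005,"z":0,"wx":0,"wy":0,"wz":0},{"x":0.008,"y":0.007,"z":0,"wx":0,"wy":0,"wz":0}]'>/dev/null; python3 -c "
from h import *
where()"
python3 -m handwheel '[{"x":0.001,"y":0.001,"z":0,"wx":0,"wy":0,"wz":0},{"x":0.003,"y":0.002,"z":0,"wx":0,"wy":0,"wz":0},{"x":0.004,"y":0.003,"z":0,"wx":0,"wy":0,"wz":0},{"x":0.004,"y":0.003,"z":0,"wx":0,"wy":0,"wz":0}]'>/dev/null; python3 -c "
from h import *
where()"
```

```text
t 7.37 hub-frame mm [ 15.2  22.7 -16.5] tool y deg 90.0 tilt 0.62 F [12.8 -6.8 -4.2] w 0.002
t 7.7 hub-frame mm [ 14.5  24.9 -15.4] tool y deg 90.0 tilt 1.01 F [16.  -8.  -6.7] w 0.006
```

The force rose to 18 N with the tool stalled near (14.5,25). I'll back off and measure the bar angle numerically, using the start picture as reference.

```bash
python3 -m handwheel '[{"x":-0.01,"y":0,"z":0,"wx":0,"wy":0,"wz":0},{"x":-0.028,"y":0,"z":0,"wx":0,"wy":0,"wz":0},{"x":-0.028,"y":0,"z":-0.03,"wx":0,"wy":0,"wz":0},{"x":-0.028,"y":0,"z":-0.06,"wx":0,"wy":0,"wz":0},{"x":-0.028,"y":0,"z":-0.06,"wx":0,"wy":0,"wz":0},{"x":-0.028,"y":0,"z":-0.06,"wx":0,"wy":0,"wz":0}]'>/dev/null
cat >> h.py <<'E'
def bar(im,K,T,z=.09,rmax=.024,thr=75):
    g=cv2.cvtColor(im,cv2.COLOR_RGB2GRAY);q=[]
    c=proj(K,T,[*HUB,z]).astype(int)
    for v in range(c[1]-22,c[1]+23):
        for u in range(c[0]-22,c[0]+23):
            w=S.T@(ray(K,T,u,v,z)-[*HUB,z])
            if np.hypot(*w[:2])<rmax and g[v,u]<thr:q.append(w[:2])
    q=np.array(q);d=q-q.mean(0);s,V=np.linalg.eigh(d.T@d/len(q));e=V[:,1]
    return np.degrees(np.arctan2(e[1],e[0]))%180,(np.sqrt(s)*1e3).round(1),len(q),(q.mean(0)*1e3).round(1)
E
python3 - <<'E'
from h import *
where()
for n in("side","top"):
    b,K,T=cam(n);o=cv2.imread(f"pics/{n}0.png")[:,:,::-1]
    print(n,"start",bar(o,K,T),"now",bar(b,K,T))
    cv2.imwrite(f"pics/{n}_off.png",b[:,:,::-1])
    for rm in(.018,.03):print(bar(o,K,T,.095,rm,90),bar(b,K,T,.095,rm,90))
E
```

```text
t 8.2 hub-frame mm [35.6 28.3 43.9] tool y deg 90.1 tilt 0.17 F [-0.3  1.1 -0.6] w 0.006
side start (np.float64(60.59701567861421), array([ 3.1, 12.2]), 78, array([-2.4, -2.3])) now (np.float64(91.72123756577075), array([ 5.5, 12.5]), 144, array([-0.9, -1.4]))
(np.float64(60.30015533129267), array([3.5, 9.5]), 67, array([-2.7, -0.7])) (np.float64(97.76851440364216), array([5.8, 9.2]), 113, array([-3.9, -1.4]))
(np.float64(60.31453860464181), array([ 3.5, 13.2]), 93, array([-5.1, -4.6])) (np.float64(89.10121717210558), array([ 5.7, 13.9]), 165, array([-4.4, -4.3]))h.py:24: RuntimeWarning: Mean of empty slice.
  q=np.array(q);d=q-q.mean(0);s,V=np.linalg.eigh(d.T@d/len(q));e=V[:,1]
  ret = ret.dtype.type(ret / rcount)
h.py:24: RuntimeWarning: invalid value encountered in scalar divide
  q=np.array(q);d=q-q.mean(0);s,V=np.linalg.eigh(d.T@d/len(q));e=V[:,1]
Traceback (most recent call last):
ValueError: not enough values to unpack (expected 2, got 0)

During handling of the above exception, another exception occurred:

Traceback (most recent call last):
  File "h.py", line 24, in bar
    q=np.array(q);d=q-q.mean(0);s,V=np.linalg.eigh(d.T@d/len(q));e=V[:,1]
                                    ~~~~~~~~~~~~~~^^^^^^^^^^^^^^
numpy.linalg.LinAlgError: 0-dimensional array given. Array must be at least two-dimensional
```

```bash
cat >> h.py <<'E'
def polar(im,K,T,z=.1):
    g=cv2.GaussianBlur(cv2.cvtColor(im,cv2.COLOR_RGB2GRAY),(0,0),.6);out={}
    for a in range(0,360,10):
        e=np.array([np.cos(np.radians(a)),np.sin(np.radians(a)),0])
        q=np.array([proj(K,T,S@(e*r)+[*HUB,z]) for r in np.linspace(.010,.025,8)],np.float32)
        out[a]=int(cv2.remap(g,q[:,:1],q[:,1:],cv2.INTER_LINEAR).mean())
    return out
E
python3 - <<'E'
from h import *
_,K,T=cam("side")
for f in("side0","side_off"):print(f,polar(cv2.imread(f"pics/{f}.png")[:,:,::-1],K,T))
E
```

```text
side0 {0: 189, 10: 192, 20: 196, 30: 197, 40: 184, 50: 157, 60: 158, 70: 126, 80: 129, 90: 148, 100: 155, 110: 157, 120: 162, 130: 171, 140: 182, 150: 183, 160: 178, 170: 173, 180: 167, 190: 153, 200: 129, 210: 89, 220: 44, 230: 37, 240: 47, 250: 104, 260: 162, 270: 182, 280: 189, 290: 195, 300: 194, 310: 177, 320: 167, 330: 173, 340: 181, 350: 187}
side_off {0: 203, 10: 206, 20: 211, 30: 214, 40: 213, 50: 210, 60: 207, 70: 200, 80: 185, 90: 160, 100: 98, 110: 73, 120: 74, 130: 74, 140: 83, 150: 95, 160: 98, 170: 98, 180: 99, 190: 92, 200: 81, 210: 65, 220: 49, 230: 34, 240: 27, 250: 29, 260: 31, 270: 43, 280: 95, 290: 159, 300: 187, 310: 183, 320: 178, 330: 186, 340: 195, 350: 200}
```

The tail edge moved by 30°: the bar is at 90°, so click 1, and one more click is needed. Next I'll come down beside it and push straight in -x with good leverage.

```bash
python3 -m handwheel '[{"x":0,"y":-0.006,"z":0.03,"wx":0,"wy":0,"wz":0},{"x":0,"y":-0.006,"z":0.06,"wx":0,"wy":0,"wz":0},{"x":0.006,"y":-0.006,"z":0.061,"wx":0,"wy":0,"wz":0},{"x":0.012,"y":-0.006,"z":0.061,"wx":0,"wy":0,"wz":0},{"x":0.016,"y":-0.006,"z":0.061,"wx":0,"wy":0,"wz":0},{"x":0.018,"y":-0.006,"z":0.061,"wx":0,"wy":0,"wz":0},{"x":0.018,"y":-0.006,"z":0.061,"wx":0,"wy":0,"wz":0}]'>/dev/null;python3 -c "
from h import *
where()"
for i in 1; do python3 -m handwheel '[{"x":0.002,"y":0,"z":0,"wx":0,"wy":0,"wz":0},{"x":0.004,"y":0,"z":0,"wx":0,"wy":0,"wz":0},{"x":0.004,"y":0,"z":0,"wx":0,"wy":0,"wz":0}]'>/dev/null;python3 -c "
from h import *
where()";done
```

```text
t 8.93 hub-frame mm [ 17.   21.5 -17.4] tool y deg 90.0 tilt 0.12 F [-0.4 -1.   0.4] w 0.007
t 9.18 hub-frame mm [ 15.9  21.7 -17.3] tool y deg 90.0 tilt 0.42 F [ 5.  -1.1 -0.6] w 0.009
```

```bash
for i in 1; do python3 -m handwheel '[{"x":0.002,"y":0,"z":0,"wx":0,"wy":0,"wz":0},{"x":0.004,"y":0,"z":0,"wx":0,"wy":0,"wz":0},{"x":0.004,"y":0,"z":0,"wx":0,"wy":0,"wz":0}]'>/dev/null;python3 -c "
from h import *
where()";done
python3 -m handwheel '[{"x":0.002,"y":0,"z":0,"wx":0,"wy":0,"wz":0},{"x":0.003,"y":0,"z":0,"wx":0,"wy":0,"wz":0},{"x":0.003,"y":0,"z":0,"wx":0,"wy":0,"wz":0}]'>/dev/null;python3 -c "
from h import *
where()"
```

```text
t 9.43 hub-frame mm [ 15.3  21.8 -17. ] tool y deg 90.1 tilt 0.81 F [14.6 -0.9 -8. ] w 0.007
t 9.68 hub-frame mm [ 14.9  21.8 -16.7] tool y deg 90.1 tilt 1.11 F [ 19.4  -1.6 -12.9] w 0.004
```

Contact is stiff at x≈15. The flat finger face bears on the bar with its inner edge, so the leverage is poor. I'll shift outward to y≈33 and push there.

```bash
python3 -m handwheel '[{"x":-0.014,"y":0,"z":0,"wx":0,"wy":0,"wz":0},{"x":-0.014,"y":0.011,"z":0.001,"wx":0,"wy":0,"wz":0},{"x":-0.010,"y":0.011,"z":0.001,"wx":0,"wy":0,"wz":0},{"x":-0.007,"y":0.011,"z":0.001,"wx":0,"wy":0,"wz":0},{"x":-0.004,"y":0.011,"z":0.001,"wx":0,"wy":0,"wz":0},{"x":-0.004,"y":0.011,"z":0.001,"wx":0,"wy":0,"wz":0}]'>/dev/null;python3 -c "
from h import *
where();print(here()[2]['torque'])"
python3 -m handwheel '[{"x":0.002,"y":0,"z":0,"wx":0,"wy":0,"wz":0},{"x":0.004,"y":0,"z":0,"wx":0,"wy":0,"wz":0},{"x":0.004,"y":0,"z":0,"wx":0,"wy":0,"wz":0}]'>/dev/null;python3 -c "
from h import *
where();print(here()[2]['torque'])"
```

```text
t 10.18 hub-frame mm [ 10.1  35.4 -19. ] tool y deg 90.1 tilt 0.26 F [2.2 6.  1.7] w 0.005
[ 1.22426699 -0.66280525 -0.03021076]
t 10.43 hub-frame mm [  6.2  35.4 -19. ] tool y deg 90.1 tilt 0.27 F [4.  4.7 1.4] w 0.006
[ 1.17803089 -0.72283859  0.0063172 ]
```

```bash
python3 - <<'E'
from h import *
b,K,T=cam("side");print(polar(b,K,T));cv2.imwrite("pics/side_b.png",b[:,:,::-1])
E
```

```text
{0: 139, 10: 169, 20: 187, 30: 201, 40: 213, 50: 214, 60: 193, 70: 131, 80: 112, 90: 114, 100: 73, 110: 43, 120: 46, 130: 60, 140: 76, 150: 79, 160: 76, 170: 80, 180: 83, 190: 83, 200: 79, 210: 67, 220: 52, 230: 38, 240: 30, 250: 30, 260: 32, 270: 40, 280: 78, 290: 130, 300: 137, 310: 107, 320: 85, 330: 84, 340: 90, 350: 106}
```

The polar readings are ambiguous (bar at 90° or more?). I'll use one picture with the start, backed-off and current crops side by side.

```bash
python3 - <<'E'
from h import *
r=lambda f:crop(cv2.imread(f"pics/{f}.png"),333,222,66,74,6)
cv2.imwrite("pics/cmp.png",np.hstack([r("side_off"),r("side_b")]))
E
```

```text
(no output)
```

View pics/cmp.png

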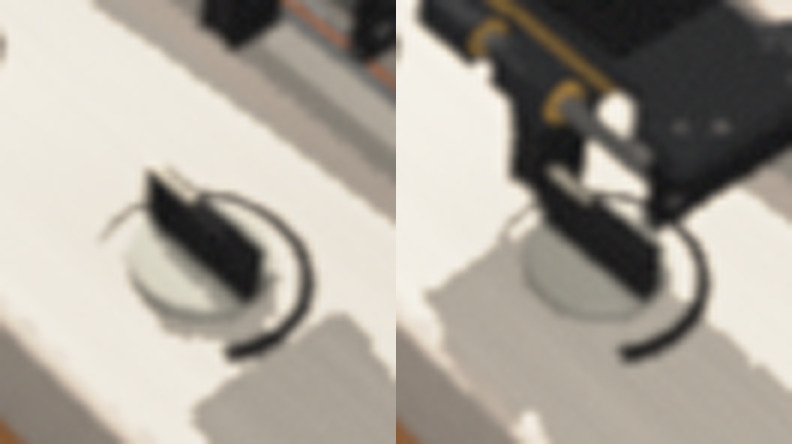

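Both crops show the bar lying along sealer y (θ≈90°, click 1). On the right, the finger stands behind the pointer end, its left bottom corner at crop (515,180), i.e. px (352.8,252). I'll compute the finger's real offset from these corners.

```bash
python3 - <<'E'
from h import *
_,K,T=cam("side");where()
for dz in(.030,.036,.042):
    print("dz",dz)
    for n,u,v,z in(("s5 near",377.9-.4,254.6-.4,-.0124),("s5 left",372.9-.4,249.6,-.0124),("s5 right",384.6,249.6,-.0124),("now left",352.8-.4,251.6,-.019)):
        w=S.T@(ray(K,T,u,v,.07+z+dz)-[*HUB,.07]);print(n,(w*1e3).round(1))
E
```

```text
t 10.53 hub-frame mm [  6.2  35.4 -19. ] tool y deg 90.1 tilt 0.27 F [3.7 4.6 1.4] w 0.003
dz 0.03
s5 near [32.2  1.  17.6]
s5 left [32.9 17.5 17.6]
s5 right [53.6  1.5 17.6]
now left [-0.9 43.9 11. ]
dz 0.036
s5 near [27.9 -2.7 23.6]
s5 left [28.6 13.6 23.6]
s5 right [49.2 -2.2 23.6]
now left [-4.9 39.9 17. ]
dz 0.042
s5 near [23.6 -6.4 29.6]
s5 left [24.4  9.7 29.6]
s5 right [44.7 -6.  29.6]
now left [-8.9 35.9 23. ]
```

The finger is 21 × 16.5 mm, its x and y match the reported pose, and dz ≈ 35 mm. Its face has been bearing on the bar by its inner edge. Turning the tool 20° anticlockwise will make the outer corner lead, with contact at r≈24 mm.

```bash
python3 -m handwheel '[{"x":-0.01,"y":0,"z":0,"wx":0,"wy":0,"wz":0},{"x":-0.021,"y":0,"z":0,"wx":0,"wy":0,"wz":0},{"x":-0.021,"y":-0.012,"z":0,"wx":0,"wy":0,"wz":-6},{"x":-0.021,"y":-0.012,"z":0,"wx":0,"wy":0,"wz":-12},{"x":-0.021,"y":-0.012,"z":0,"wx":0,"wy":0,"wz":-18},{"x":-0.021,"y":-0.012,"z":0,"wx":0,"wy":0,"wz":-20},{"x":-0.021,"y":-0.012,"z":0,"wx":0,"wy":0,"wz":-20}]'>/dev/null;python3 -c "
from h import *
where();print(here()[2]['joint_positions'].round(2))"
python3 -m handwheel '[{"x":0.004,"y":0.001,"z":0,"wx":0,"wy":0,"wz":0},{"x":0.007,"y":0.002,"z":0,"wx":0,"wy":0,"wz":0},{"x":0.009,"y":0.003,"z":0,"wx":0,"wy":0,"wz":0},{"x":0.009,"y":0.003,"z":0,"wx":0,"wy":0,"wz":0}]'>/dev/null;python3 -c "
from h import *
where();print(here()[2]['torque'])"
```

```text
t 11.12 hub-frame mm [ 25.3  20.  -19.9] tool y deg 110.0 tilt 0.07 F [-0.1  0.6  0.1] w 0.006
[-0.33  0.29  0.5   1.82 -0.16  1.07  2.07]
t 11.45 hub-frame mm [ 17.7  19.9 -19.5] tool y deg 110.0 tilt 0.14 F [ 2.7 -1.  -1.4] w 0.005
[-0.19285237 -0.63038274  0.0030073 ]
```

Contact is starting at exactly the expected spot (17.7, 20). Pushing on.

```bash
for i in 1; do python3 -m handwheel '[{"x":0.001,"y":0,"z":0,"wx":0,"wy":0,"wz":0},{"x":0.003,"y":0.001,"z":0,"wx":0,"wy":0,"wz":0},{"x":0.003,"y":0.001,"z":0,"wx":0,"wy":0,"wz":0}]'>/dev/null;python3 -c "
from h import *
where()";done
python3 -m handwheel '[{"x":0.001,"y":0,"z":0,"wx":0,"wy":0,"wz":0},{"x":0.003,"y":0.001,"z":0,"wx":0,"wy":0,"wz":0},{"x":0.003,"y":0.001,"z":0,"wx":0,"wy":0,"wz":0}]'>/dev/null;python3 -c "
from h import *
where()"
```

```text
t 11.7 hub-frame mm [ 16.6  19.9 -19.3] tool y deg 110.0 tilt 0.34 F [ 8.1 -0.2 -5. ] w 0.001
t 11.95 hub-frame mm [ 15.7  20.  -19. ] tool y deg 110.0 tilt 0.6 F [13.2 -1.3 -9.3] w 0.007
```

```bash
for i in 1; do python3 -m handwheel '[{"x":0.001,"y":0,"z":0,"wx":0,"wy":0,"wz":0},{"x":0.003,"y":0.001,"z":0,"wx":0,"wy":0,"wz":0},{"x":0.003,"y":0.001,"z":0,"wx":0,"wy":0,"wz":0}]'>/dev/null;python3 -c "
from h import *
where()";done
python3 -m handwheel '[{"x":0.001,"y":0,"z":0,"wx":0,"wy":0,"wz":0},{"x":0.003,"y":0.001,"z":0,"wx":0,"wy":0,"wz":0},{"x":0.003,"y":0.001,"z":0,"wx":0,"wy":0,"wz":0}]'>/dev/null;python3 -c "
from h import *
where()
b,K,T=cam('side');cv2.imwrite('pics/side_c.png',b[:,:,::-1]);print(polar(b,K,T))"
```

```text
t 12.2 hub-frame mm [  8.9  20.5 -19.2] tool y deg 110.0 tilt 0.14 F [ 4.7  0.4 -0.1] w 0.007
t 12.45 hub-frame mm [  8.4  20.7 -18.8] tool y deg 110.1 tilt 0.47 F [10.8 -0.  -4.8] w 0.004
{0: 204, 10: 208, 20: 208, 30: 184, 40: 97, 50: 35, 60: 29, 70: 34, 80: 41, 90: 54, 100: 89, 110: 122, 120: 107, 130: 63, 140: 39, 150: 33, 160: 32, 170: 35, 180: 42, 190: 50, 200: 57, 210: 61, 220: 59, 230: 53, 240: 45, 250: 37, 260: 32, 270: 32, 280: 34, 290: 40, 300: 42, 310: 55, 320: 99, 330: 146, 340: 179, 350: 196}
```

The dial jumped (tip x 15.7→8.9) and the tail edge is now near 315°, so the bar is at 120°: the off stop. Next I'll go to the rear side of the tail and turn the tool to 105°, which puts the finger's flats at half-clicks.

```bash
python3 -m handwheel '[{"x":-0.011,"y":0.002,"z":0,"wx":0,"wy":0,"wz":0},{"x":-0.022,"y":0.003,"z":0,"wx":0,"wy":0,"wz":0},{"x":-0.020,"y":-0.012,"z":0,"wx":0,"wy":0,"wz":2},{"x":-0.017,"y":-0.028,"z":0,"wx":0,"wy":0,"wz":5},{"x":-0.017,"y":-0.028,"z":0,"wx":0,"wy":0,"wz":5},{"x":-0.017,"y":-0.028,"z":0,"wx":0,"wy":0,"wz":5},{"x":-0.017,"y":-0.028,"z":0,"wx":0,"wy":0,"wz":5},{"x":-0.017,"y":-0.028,"z":0,"wx":0,"wy":0,"wz":5}]'>/dev/null
python3 - <<'E'
from h import *
where()
b,K,T=cam("side");d=polar(b,K,T);print({k:d[k] for k in range(80,350,10)})
p,R,s=here();q=(S.T@(p-[*HUB,.07]))[:2]*1e3
c,sn=np.cos(np.radians(15)),np.sin(np.radians(15));Q=np.array([[c,-sn],[sn,c]])
TX,TY=-Q[:,0],Q[:,1]
for val in range(0,186,6):
    th=np.radians(120-val);t=-np.array([np.cos(th),np.sin(th)]);m=np.array([np.sin(th),-np.cos(th)])
    tp=120-val-15;C=Q@np.array([-10.5 if tp>0 else 10.5,-8.2 if tp>90 else 8.2])
    X=21*t+5*m-C;print(val,"hub",X.round(1),"tool x,y mm from here",round(TX@(X-q),1),round(TY@(X-q),1))
E
```

```text
t 13.17 hub-frame mm [ 29.7  -0.3 -20. ] tool y deg 105.0 tilt 0.06 F [ 0.1  0.6 -0.1] w 0.006
{80: 205, 90: 197, 100: 178, 110: 147, 120: 103, 130: 59, 140: 39, 150: 33, 160: 33, 170: 36, 180: 44, 190: 54, 200: 61, 210: 62, 220: 59, 230: 52, 240: 44, 250: 36, 260: 33, 270: 32, 280: 34, 290: 38, 300: 39, 310: 39, 320: 38, 330: 34, 340: 36}
0 hub [22.9 -5. ] tool x,y mm from here 8.0 -3.0
6 hub [21.1 -6.5] tool x,y mm from here 10.0 -4.0
12 hub [19.3 -7.8] tool x,y mm from here 12.1 -4.7
18 hub [ 21.5 -24.7] tool x,y mm from here 14.3 -21.6
24 hub [ 19.4 -25.6] tool x,y mm from here 16.6 -21.9
30 hub [ 17.3 -26.2] tool x,y mm from here 18.8 -22.0
36 hub [ 15.  -26.6] tool x,y mm from here 21.1 -21.8
42 hub [ 12.8 -26.8] tool x,y mm from here 23.3 -21.4
48 hub [ 10.5 -26.7] tool x,y mm from here 25.5 -20.7
54 hub [  8.3 -26.4] tool x,y mm from here 27.5 -19.9
60 hub [  6.1 -25.9] tool x,y mm from here 29.5 -18.8
66 hub [  4.  -25.1] tool x,y mm from here 31.4 -17.5
72 hub [  1.9 -24.2] tool x,y mm from here 33.1 -16.0
78 hub [  0. -23.] tool x,y mm from here 34.7 -14.4
84 hub [ -1.8 -2
[... 195 characters left out ...]
6.5
108 hub [-27.5 -19.9] tool x,y mm from here 60.4 -4.3
114 hub [-28.4 -17.8] tool x,y mm from here 60.7 -2.1
120 hub [-29.  -15.6] tool x,y mm from here 60.8 0.2
126 hub [-29.4 -13.4] tool x,y mm from here 60.6 2.5
132 hub [-29.6 -11.2] tool x,y mm from here 60.2 4.7
138 hub [-29.5  -8.9] tool x,y mm from here 59.6 6.8
144 hub [-29.2  -6.7] tool x,y mm from here 58.7 8.9
150 hub [-28.7  -4.5] tool x,y mm from here 57.6 10.9
156 hub [-27.9  -2.3] tool x,y mm from here 56.3 12.8
162 hub [-27.   -0.3] tool x,y mm from here 54.8 14.5
168 hub [-25.8   1.6] tool x,y mm from here 53.2 16.0
174 hub [-24.4   3.4] tool x,y mm from here 51.4 17.4
180 hub [-22.9   5. ] tool x,y mm from here 49.5 18.6
```

Bar at off confirmed. Click 1.

```bash
python3 -m handwheel '[{"x":0.005,"y":-0.002,"z":0,"wx":0,"wy":0,"wz":0},{"x":0.009,"y":-0.003,"z":0,"wx":0,"wy":0,"wz":0},{"x":0.011,"y":-0.004,"z":0,"wx":0,"wy":0,"wz":0},{"x":0.013,"y":-0.005,"z":0,"wx":0,"wy":0,"wz":0},{"x":0.015,"y":-0.005,"z":0,"wx":0,"wy":0,"wz":0},{"x":0.016,"y":-0.005,"z":0,"wx":0,"wy":0,"wz":0},{"x":0.016,"y":-0.005,"z":0,"wx":0,"wy":0,"wz":0}]'>/dev/null
cat >> h.py <<'E'
P0=np.array([29.7,-.3])
def rel():
    p,R,s=here();q=(S.T@(p-[*HUB,.07]))[:2]*1e3-P0;c,n=np.cos(np.radians(15)),np.sin(np.radians(15))
    print("t",round(s["time"],2),"tool mm from P0",round(-c*q[0]-n*q[1],1),round(-n*q[0]+c*q[1],1),"F",np.round(s["ft_force"],1))
def look():
    b,K,T=cam("side");d=polar(b,K,T);print({k:d[k] for k in range(0,360,10)})
E
python3 -c "
from h import *
rel();look()"
```

```text
t 13.8 tool mm from P0 13.6 -5.5 F [ 5.4  0.4 -2.7]
{0: 45, 10: 56, 20: 84, 30: 143, 40: 205, 50: 216, 60: 209, 70: 190, 80: 152, 90: 118, 100: 77, 110: 72, 120: 79, 130: 80, 140: 90, 150: 101, 160: 105, 170: 106, 180: 107, 190: 101, 200: 87, 210: 69, 220: 51, 230: 36, 240: 30, 250: 31, 260: 33, 270: 36, 280: 37, 290: 37, 300: 33, 310: 31, 320: 31, 330: 33, 340: 35, 350: 38}
```

```bash
python3 -m handwheel '[{"x":0.001,"y":0,"z":0,"wx":0,"wy":0,"wz":0},{"x":0.002,"y":0,"z":0,"wx":0,"wy":0,"wz":0},{"x":0.002,"y":0,"z":0,"wx":0,"wy":0,"wz":0}]'>/dev/null
python3 -c "
from h import *
rel();look()"
```

```text
t 14.1 tool mm from P0 13.7 -5.4 F [ 9.7  0.8 -6.2]
{0: 44, 10: 54, 20: 75, 30: 132, 40: 202, 50: 217, 60: 209, 70: 190, 80: 152, 90: 115, 100: 77, 110: 74, 120: 79, 130: 80, 140: 90, 150: 101, 160: 106, 170: 108, 180: 108, 190: 103, 200: 87, 210: 69, 220: 51, 230: 36, 240: 31, 250: 31, 260: 33, 270: 36, 280: 37, 290: 37, 300: 33, 310: 31, 320: 31, 330: 33, 340: 35, 350: 38}
```

The finger's inner corner now rests near the axis and the bar pattern is at 90°: click 1 is done. I'll back off, slide outward along the tail and push click 2.

```bash
python3 -m handwheel '[{"x":-0.006,"y":0,"z":0,"wx":0,"wy":0,"wz":0},{"x":-0.008,"y":-0.010,"z":0,"wx":0,"wy":0,"wz":0},{"x":-0.006,"y":-0.017,"z":0,"wx":0,"wy":0,"wz":0},{"x":-0.002,"y":-0.017,"z":0,"wx":0,"wy":0,"wz":0},{"x":0.001,"y":-0.017,"z":0,"wx":0,"wy":0,"wz":0},{"x":0.003,"y":-0.017,"z":0,"wx":0,"wy":0,"wz":0},{"x":0.003,"y":-0.017,"z":0,"wx":0,"wy":0,"wz":0}]'>/dev/null
python3 -c "
from h import *
rel()"
python3 -m handwheel '[{"x":0.001,"y":0,"z":0,"wx":0,"wy":0,"wz":0},{"x":0.003,"y":0.001,"z":0,"wx":0,"wy":0,"wz":0},{"x":0.005,"y":0.001,"z":0,"wx":0,"wy":0,"wz":0},{"x":0.005,"y":0.001,"z":0,"wx":0,"wy":0,"wz":0}]'>/dev/null
python3 -c "
from h import *
rel();look()"
```

```text
t 14.73 tool mm from P0 19.7 -24.3 F [ 4.3 -3.2 -3.9]
t 15.07 tool mm from P0 24.6 -22.5 F [-0.2  0.5  0.5]
{0: 117, 10: 138, 20: 139, 30: 132, 40: 142, 50: 154, 60: 160, 70: 182, 80: 151, 90: 115, 100: 118, 110: 123, 120: 129, 130: 140, 140: 156, 150: 164, 160: 164, 170: 165, 180: 161, 190: 147, 200: 126, 210: 94, 220: 53, 230: 31, 240: 32, 250: 37, 260: 59, 270: 101, 280: 119, 290: 114, 300: 107, 310: 101, 320: 99, 330: 98, 340: 95, 350: 98}
```

Click 2 confirmed: bar at 60° with the force released. Click 3.

```bash
python3 -m handwheel '[{"x":0.0035,"y":0.002,"z":0,"wx":0,"wy":0,"wz":0},{"x":0.0055,"y":0.0035,"z":0,"wx":0,"wy":0,"wz":0},{"x":0.007,"y":0.005,"z":0,"wx":0,"wy":0,"wz":0},{"x":0.0085,"y":0.0065,"z":0,"wx":0,"wy":0,"wz":0},{"x":0.0085,"y":0.0065,"z":0,"wx":0,"wy":0,"wz":0}]'>/dev/null
python3 -c "
from h import *
rel();look()"
```

```text
t 15.53 tool mm from P0 31.4 -18.0 F [10.7 -6.2 -7.8]
{0: 45, 10: 47, 20: 57, 30: 76, 40: 88, 50: 71, 60: 60, 70: 63, 80: 107, 90: 165, 100: 186, 110: 193, 120: 198, 130: 206, 140: 213, 150: 215, 160: 212, 170: 208, 180: 200, 190: 184, 200: 156, 210: 104, 220: 43, 230: 35, 240: 36, 250: 38, 260: 41, 270: 40, 280: 38, 290: 35, 300: 35, 310: 36, 320: 38, 330: 39, 340: 41, 350: 42}
```

```bash
python3 -m handwheel '[{"x":0.001,"y":0.001,"z":0,"wx":0,"wy":0,"wz":0},{"x":0.002,"y":0.002,"z":0,"wx":0,"wy":0,"wz":0},{"x":0.002,"y":0.003,"z":0,"wx":0,"wy":0,"wz":0},{"x":0.002,"y":0.003,"z":0,"wx":0,"wy":0,"wz":0}]'>/dev/null
python3 -c "
from h import *
rel();look()"
```

```text
t 15.92 tool mm from P0 37.3 -10.9 F [-0.1  0.9 -0.3]
{0: 45, 10: 45, 20: 44, 30: 45, 40: 52, 50: 62, 60: 74, 70: 76, 80: 74, 90: 103, 100: 168, 110: 206, 120: 213, 130: 217, 140: 223, 150: 223, 160: 219, 170: 214, 180: 198, 190: 155, 200: 75, 210: 36, 220: 31, 230: 31, 240: 34, 250: 35, 260: 34, 270: 31, 280: 32, 290: 37, 300: 41, 310: 43, 320: 43, 330: 43, 340: 44, 350: 45}
```

Click 3 is done (force released). Click 4.

```bash
python3 -m handwheel '[{"x":0.001,"y":0.003,"z":0,"wx":0,"wy":0,"wz":0},{"x":0.002,"y":0.005,"z":0,"wx":0,"wy":0,"wz":0},{"x":0.0025,"y":0.006,"z":0,"wx":0,"wy":0,"wz":0},{"x":0.003,"y":0.0075,"z":0,"wx":0,"wy":0,"wz":0},{"x":0.003,"y":0.0075,"z":0,"wx":0,"wy":0,"wz":0}]'>/dev/null
python3 -c "
from h import *
rel()"
python3 -m handwheel '[{"x":0,"y":0.001,"z":0,"wx":0,"wy":0,"wz":0},{"x":0,"y":0.002,"z":0,"wx":0,"wy":0,"wz":0},{"x":0,"y":0.002,"z":0,"wx":0,"wy":0,"wz":0}]'>/dev/null
python3 -c "
from h import *
rel();look()"
```

```text
t 16.38 tool mm from P0 38.0 -8.8 F [ 6.8 -8.9 -7.1]
t 16.63 tool mm from P0 38.0 -8.5 F [  8.1 -10.9  -6.6]
{0: 45, 10: 45, 20: 45, 30: 45, 40: 45, 50: 49, 60: 56, 70: 69, 80: 85, 90: 100, 100: 149, 110: 197, 120: 210, 130: 216, 140: 222, 150: 221, 160: 215, 170: 204, 180: 177, 190: 112, 200: 44, 210: 31, 220: 30, 230: 35, 240: 36, 250: 32, 260: 30, 270: 30, 280: 41, 290: 57, 300: 56, 310: 55, 320: 54, 330: 52, 340: 46, 350: 45}
```

```bash
python3 -m handwheel '[{"x":0,"y":0.001,"z":0,"wx":0,"wy":0,"wz":0},{"x":0,"y":0.002,"z":0,"wx":0,"wy":0,"wz":0},{"x":0,"y":0.002,"z":0,"wx":0,"wy":0,"wz":0}]'>/dev/null
python3 -c "
from h import *
rel()"
```

```text
t 16.93 tool mm from P0 39.9 -4.6 F [-0.5 -8.8 -0.1]
```

```bash
python3 -c "
from h import *
look()"
```

```text
{0: 45, 10: 46, 20: 46, 30: 46, 40: 45, 50: 45, 60: 48, 70: 51, 80: 62, 90: 86, 100: 121, 110: 166, 120: 189, 130: 200, 140: 206, 150: 202, 160: 183, 170: 133, 180: 62, 190: 33, 200: 31, 210: 32, 220: 36, 230: 36, 240: 32, 250: 28, 260: 28, 270: 42, 280: 66, 290: 90, 300: 92, 310: 73, 320: 66, 330: 67, 340: 59, 350: 48}
```

Tail edge at about 172°, so click 4. I'll back off, slide outward along the tail and come up to contact for click 5.

```bash
python3 -m handwheel '[{"x":0,"y":-0.007,"z":0,"wx":0,"wy":0,"wz":0},{"x":0.01,"y":-0.008,"z":0,"wx":0,"wy":0,"wz":0},{"x":0.021,"y":-0.007,"z":0,"wx":0,"wy":0,"wz":0},{"x":0.021,"y":-0.004,"z":0,"wx":0,"wy":0,"wz":0},{"x":0.021,"y":-0.004,"z":0,"wx":0,"wy":0,"wz":0},{"x":0.021,"y":-0.004,"z":0,"wx":0,"wy":0,"wz":0}]'>/dev/null
python3 -c "
from h import *
rel();where();look()"
```

```text
t 17.48 tool mm from P0 60.0 -3.4 F [ 0.8 -0.4 -1. ]
t 17.48 hub-frame mm [-27.4 -19.2 -19.7] tool y deg 105.1 tilt 0.07 F [ 0.8 -0.4 -1. ] w 0.004
{0: 66, 10: 65, 20: 66, 30: 68, 40: 71, 50: 74, 60: 77, 70: 73, 80: 57, 90: 47, 100: 56, 110: 66, 120: 66, 130: 61, 140: 58, 150: 66, 160: 62, 170: 49, 180: 41, 190: 41, 200: 41, 210: 41, 220: 41, 230: 43, 240: 50, 250: 76, 260: 87, 270: 87, 280: 94, 290: 116, 300: 111, 310: 80, 320: 72, 330: 73, 340: 71, 350: 69}
```

```bash
python3 -m handwheel '[{"x":0.001,"y":0.003,"z":0,"wx":0,"wy":0,"wz":0},{"x":0.001,"y":0.005,"z":0,"wx":0,"wy":0,"wz":0},{"x":0.001,"y":0.006,"z":0,"wx":0,"wy":0,"wz":0},{"x":0,"y":0.008,"z":0,"wx":0,"wy":0,"wz":0},{"x":0,"y":0.008,"z":0,"wx":0,"wy":0,"wz":0}]'>/dev/null
python3 -c "
from h import *
rel()"
python3 -m handwheel '[{"x":0,"y":0.001,"z":0,"wx":0,"wy":0,"wz":0},{"x":0,"y":0.002,"z":0,"wx":0,"wy":0,"wz":0},{"x":0,"y":0.002,"z":0,"wx":0,"wy":0,"wz":0}]'>/dev/null
python3 -c "
from h import *
rel()"
```

```text
t 17.95 tool mm from P0 60.9 1.7 F [-0.8 -4.6  2. ]
t 18.2 tool mm from P0 60.9 2.1 F [ 0.4 -6.7 -0.3]
```

```bash
python3 -m handwheel '[{"x":0,"y":0.001,"z":0,"wx":0,"wy":0,"wz":0},{"x":-0.001,"y":0.002,"z":0,"wx":0,"wy":0,"wz":0},{"x":-0.001,"y":0.002,"z":0,"wx":0,"wy":0,"wz":0}]'>/dev/null
python3 -c "
from h import *
rel()"
python3 -m handwheel '[{"x":0,"y":0.001,"z":0,"wx":0,"wy":0,"wz":0},{"x":0,"y":0.002,"z":0,"wx":0,"wy":0,"wz":0},{"x":0,"y":0.002,"z":0,"wx":0,"wy":0,"wz":0}]'>/dev/null
python3 -c "
from h import *
rel()"
```

```text
t 18.45 tool mm from P0 60.7 2.6 F [-2.4 -9.4  0.9]
t 18.7 tool mm from P0 60.6 3.1 F [ -0.6 -13.7   1.2]
```

```bash
python3 -m handwheel '[{"x":0,"y":0.001,"z":0,"wx":0,"wy":0,"wz":0},{"x":0,"y":0.0015,"z":0,"wx":0,"wy":0,"wz":0},{"x":0,"y":0.0015,"z":0,"wx":0,"wy":0,"wz":0}]'>/dev/null
python3 -c "
from h import *
rel()"
```

```text
t 18.95 tool mm from P0 60.6 3.4 F [  0.7 -14.5  -1. ]
```

```bash
python3 -m handwheel '[{"x":0,"y":0.001,"z":0,"wx":0,"wy":0,"wz":0},{"x":0,"y":0.001,"z":0,"wx":0,"wy":0,"wz":0}]'>/dev/null
python3 -c "
from h import *
rel()"
python3 -m handwheel '[{"x":0,"y":0.001,"z":0,"wx":0,"wy":0,"wz":0},{"x":0,"y":0.001,"z":0,"wx":0,"wy":0,"wz":0},{"x":0,"y":0.001,"z":0,"wx":0,"wy":0,"wz":0}]'>/dev/null
python3 -c "
from h import *
rel()"
```

```text
t 19.12 tool mm from P0 59.9 9.0 F [ 0.6  1.1 -0.6]
t 19.37 tool mm from P0 59.2 13.4 F [ 0.3 -1.3  0. ]
```

Click 5 released. Before the last click I'll lift away and check the bar from the unobstructed side view.

```bash
python3 -m handwheel '[{"x":0,"y":-0.01,"z":0,"wx":0,"wy":0,"wz":0},{"x":0,"y":-0.014,"z":-0.03,"wx":0,"wy":0,"wz":0},{"x":0,"y":-0.014,"z":-0.07,"wx":0,"wy":0,"wz":0},{"x":-0.03,"y":-0.014,"z":-0.09,"wx":0,"wy":0,"wz":0},{"x":-0.059,"y":-0.014,"z":-0.09,"wx":0,"wy":0,"wz":0},{"x":-0.059,"y":-0.014,"z":-0.09,"wx":0,"wy":0,"wz":0},{"x":-0.059,"y":-0.014,"z":-0.09,"wx":0,"wy":0,"wz":0},{"x":-0.059,"y":-0.014,"z":-0.09,"wx":0,"wy":0,"wz":0}]'>/dev/null
python3 - <<'E'
from h import *
rel();where();look()
b,K,T=cam("side");print(bar(b,K,T),bar(b,K,T,.1,.026,60));cv2.imwrite("pics/side_5.png",b[:,:,::-1])
for f in("side0","side_off"):print(f,bar(cv2.imread(f"pics/{f}.png")[:,:,::-1],K,T,.1,.026,60))
E
```

```text
t 20.03 tool mm from P0 1.2 -1.1 F [-0.5 -0.4  0.1]
t 20.03 hub-frame mm [28.8 -1.7 69.3] tool y deg 105.0 tilt 0.12 F [-0.5 -0.4  0.1] w 0.005
{0: 202, 10: 203, 20: 205, 30: 209, 40: 211, 50: 211, 60: 211, 70: 210, 80: 208, 90: 204, 100: 199, 110: 187, 120: 161, 130: 119, 140: 69, 150: 46, 160: 37, 170: 33, 180: 31, 190: 31, 200: 36, 210: 44, 220: 55, 230: 62, 240: 64, 250: 61, 260: 54, 270: 45, 280: 37, 290: 35, 300: 35, 310: 43, 320: 70, 330: 125, 340: 175, 350: 194}
(np.float64(144.4724198912998), array([ 6.3, 13.1]), 171, array([-1.4,  0. ])) (np.float64(142.17720272638923), array([ 5.9, 13.1]), 162, array([-6.5, -6.5]))
side0 (np.float64(62.77092487691091), array([2.8, 9.5]), 56, array([-7.4, -5.9]))
side_off (np.float64(95.49379601197856), array([ 4.9, 11.7]), 120, array([-7.4, -5.3]))
```

The tail's upper edge is at 135° and the pointer's at about 332°, so the bar is at -30°: click 5 exactly. I'll go back for the sixth.

```bash
python3 -m handwheel '[{"x":0.03,"y":0,"z":0,"wx":0,"wy":0,"wz":0},{"x":0.058,"y":0,"z":0,"wx":0,"wy":0,"wz":0},{"x":0.058,"y":0,"z":0.03,"wx":0,"wy":0,"wz":0},{"x":0.058,"y":0,"z":0.06,"wx":0,"wy":0,"wz":0},{"x":0.058,"y":0,"z":0.09,"wx":0,"wy":0,"wz":0},{"x":0.058,"y":0.003,"z":0.09,"wx":0,"wy":0,"wz":0},{"x":0.058,"y":0.006,"z":0.09,"wx":0,"wy":0,"wz":0},{"x":0.058,"y":0.006,"z":0.09,"wx":0,"wy":0,"wz":0},{"x":0.058,"y":0.006,"z":0.09,"wx":0,"wy":0,"wz":0}]'>/dev/null
python3 -c "
from h import *
rel();where()"
```

```text
t 20.88 tool mm from P0 57.5 5.1 F [-1.1 -0.6  1.1]
t 20.88 hub-frame mm [-27.2 -10.3 -18.4] tool y deg 105.0 tilt 0.1 F [-1.1 -0.6  1.1] w 0.009
```

```bash
python3 -m handwheel '[{"x":0,"y":0.004,"z":0,"wx":0,"wy":0,"wz":0},{"x":-0.001,"y":0.006,"z":0,"wx":0,"wy":0,"wz":0},{"x":-0.002,"y":0.0075,"z":0,"wx":0,"wy":0,"wz":0},{"x":-0.003,"y":0.009,"z":0,"wx":0,"wy":0,"wz":0},{"x":-0.003,"y":0.009,"z":0,"wx":0,"wy":0,"wz":0}]'>/dev/null
python3 -c "
from h import *
rel()"
python3 -m handwheel '[{"x":-0.001,"y":0.001,"z":0,"wx":0,"wy":0,"wz":0},{"x":-0.002,"y":0.0015,"z":0,"wx":0,"wy":0,"wz":0},{"x":-0.002,"y":0.0015,"z":0,"wx":0,"wy":0,"wz":0}]'>/dev/null
python3 -c "
from h import *
rel()"
```

```text
t 21.3 tool mm from P0 56.3 11.8 F [-4.4 -6.3  3.8]
t 21.55 tool mm from P0 55.9 12.3 F [-6.  -6.6  7. ]
```

```bash
python3 -m handwheel '[{"x":-0.001,"y":0.001,"z":0,"wx":0,"wy":0,"wz":0},{"x":-0.0015,"y":0.0015,"z":0,"wx":0,"wy":0,"wz":0},{"x":-0.0015,"y":0.0015,"z":0,"wx":0,"wy":0,"wz":0}]'>/dev/null
python3 -c "
from h import *
rel()"
python3 -m handwheel '[{"x":-0.001,"y":0.0005,"z":0,"wx":0,"wy":0,"wz":0},{"x":-0.001,"y":0.0005,"z":0,"wx":0,"wy":0,"wz":0}]'>/dev/null
python3 -c "
from h import *
rel()"
```

```text
t 21.8 tool mm from P0 55.6 12.7 F [-9.2 -8.4  9.1]
t 21.97 tool mm from P0 55.5 12.8 F [-10.6 -10.2  11. ]
```

```bash
python3 -m handwheel '[{"x":-0.001,"y":0.0005,"z":0,"wx":0,"wy":0,"wz":0},{"x":-0.001,"y":0.0005,"z":0,"wx":0,"wy":0,"wz":0},{"x":-0.001,"y":0.0005,"z":0,"wx":0,"wy":0,"wz":0}]'>/dev/null
python3 -c "
from h import *
rel()"
```

```text
t 22.22 tool mm from P0 55.3 13.0 F [-12.7  -9.7  12.1]
```

```bash
python3 -m handwheel '[{"x":-0.001,"y":0.0005,"z":0,"wx":0,"wy":0,"wz":0},{"x":-0.001,"y":0.0005,"z":0,"wx":0,"wy":0,"wz":0}]'>/dev/null
python3 -c "
from h import *
rel()"
```

```text
t 22.38 tool mm from P0 51.2 16.5 F [ 1.8  0.4 -0. ]
```

Released: the sixth click. I'll back away, lift and verify.

```bash
python3 -m handwheel '[{"x":0.01,"y":-0.008,"z":0,"wx":0,"wy":0,"wz":0},{"x":0.012,"y":-0.018,"z":-0.02,"wx":0,"wy":0,"wz":0},{"x":0.012,"y":-0.018,"z":-0.06,"wx":0,"wy":0,"wz":0},{"x":-0.01,"y":-0.018,"z":-0.1,"wx":0,"wy":0,"wz":0},{"x":-0.048,"y":-0.018,"z":-0.1,"wx":0,"wy":0,"wz":0},{"x":-0.048,"y":-0.018,"z":-0.1,"wx":0,"wy":0,"wz":0},{"x":-0.048,"y":-0.018,"z":-0.1,"wx":0,"wy":0,"wz":0},{"x":-0.048,"y":-0.018,"z":-0.1,"wx":0,"wy":0,"wz":0}]'>/dev/null
python3 - <<'E'
from h import *
where();look()
b,K,T=cam("side");print(bar(b,K,T,.1,.026,60));o=cv2.imread("pics/side0.png")[:,:,::-1]
for n,z,p in(("cool",.084,[0,.145]),):
    u=proj(K,T,np.array([*HUB,z])+S@[0,.145,0]).astype(int);A,B=[i[u[1]-9:u[1]+10,u[0]-9:u[0]+10].astype(int) for i in(o,b)];print("cool diff",abs(A-B).mean())
D=abs(o.astype(int)-b).max(2)>60
for n,(x,y,w,h) in(("tubes",(315,290,70,95)),("box",(415,295,95,90)),("bundle",(230,170,60,55))):print(n,D[y:y+h,x:x+w].mean().round(3))
E
```

```text
t 23.05 hub-frame mm [28.2 -0.4 79.7] tool y deg 105.0 tilt 0.07 F [-0.7 -0.7  0.2] w 0.01
{0: 198, 10: 202, 20: 208, 30: 212, 40: 213, 50: 210, 60: 207, 70: 203, 80: 194, 90: 180, 100: 146, 110: 88, 120: 52, 130: 43, 140: 36, 150: 33, 160: 31, 170: 33, 180: 41, 190: 51, 200: 58, 210: 58, 220: 55, 230: 48, 240: 41, 250: 33, 260: 30, 270: 31, 280: 38, 290: 67, 300: 130, 310: 163, 320: 156, 330: 164, 340: 181, 350: 193}
(np.float64(113.00126080472269), array([ 6.1, 13.1]), 165, array([-8.8, -3.4]))
cool diff 9.024007386888274
tubes 0.0
box 0.0
bundle 0.0
```

The bar turned another 30° (edges 135→105° and 332→301°), so it rests in the sixth click. The box, bundle and tubes show no change in the picture. Handing in.

```bash
python3 -c "
from bench import ctrl
print(ctrl.close_job())"
```

```text
the job is handed in; nothing more can be done
None
```

I pushed the time dial back to its off stop, then clockwise six clicks; by the last camera check it rests in the sixth, and the tubes, box and bundle show no change in that picture; the job is handed in, but no verdict came back.

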